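Load the ramp jig against its sprung stop

TASK

Get the longer wooden offcut ready for planing: lay it flat and lengthwise on the open lower part of the ramp jig and let go of it. Then, without lifting it, push it up the ramp between the guide rails until it meets the sprung stop, press it home firmly for a moment so that the pad gives by a few millimetres, never so hard that the pad bottoms, and ease off so that it stays resting against the pad. Do not disturb the loose things nearby.

Things in the scene. Friction and masses are not known exactly. Their poses are not given: they have to be found in the camera images.
- long_block_center (a point): centre (half-way up) of the longer, thicker dark-brown offcut, a plain wooden block 50 (its x) x 110 (its y, long axis) x 30 mm (z), about 0.15 kg, lying flat on the bench to the robot's right. Either end may lead up the ramp.
- bed: tilted bed of the wooden ramp jig, fixed to the bench on the robot's left: board 350 mm long, 120 mm wide, rising at 9 degrees. Origin in the middle of its upper surface, 51 mm above the bench; x points up the slope, y across, z square out of the surface. It is open from the foot edge (x = -175 mm) to x = -60 mm. A block left on the slope stays put; sliding it up takes about 1 to 2 N at most
- rail_mouth (a point): point on the bed's surface (x = -60, y = 0 mm of the bed) midway between the lower ends of two guide rails, 14 mm high. They narrow like a funnel from about 85 mm to 56 mm inner width at bed x = -20 mm, then run parallel, 56 mm apart, up to x = 170 mm; the 50 mm offcut has 3 mm of play a side. Axes as the bed's
- stop_range (a point): middle of the stop's range (bed x = 95, y = 0, z = 15 mm). The stop is a dark wooden block with a brass nut, clamped between the rails, with a black rubber-faced pad, 42 mm wide, on its downhill side. Its setting is not measured: the pad face stands anywhere within 20 mm up or down the slope of this point. Feel for it, or look
- short_block_center (a point): centre of the shorter, thinner light offcut, 40 x 85 x 22 mm, lying loose near the longer one (they may change places): leave alone
- tin: round open metal tin of screws, 67 mm across, 32 mm high, loose at the back; origin under its middle: leave alone
- sander: red sanding block 46 x 103 x 42 mm, loose at the back; origin under its middle: leave alone
- stop_travel (a point): the same point as the middle of the stop's range. The pad is sprung along the slope: about 1.5 N per mm, 12 mm of travel, so it bottoms at about 18 N; it comes back gently when eased off, and the block stays against it if the pusher backs off slowly (a few cm/s at most)

How it is judged:
On the way, in this order (a step that is already met when the one before it is completed fails the run):
1. the longer offcut lies flat and lengthwise on the lower part of the ramp (its centre at least 40 mm below the middle of the bed), let go (x of long_block_center in the frame of bed between -0.175 and -0.04 m and y of long_block_center in the frame of bed between -0.04 and 0.04 m and z of long_block_center in the frame of bed between 0.012 and 0.018 m and angle between the y axis of long_block_center and the x axis of bed, either way round below 0.3 rad and contact force between the fingers and long_block below 0.1 N), for 0.2 s.
2. it is pressed against the pad of the stop with at least 3.5 N (the pad gives by more than 2 mm) for 0.2 s (contact force between long_block and pad_face above 3.5 N and z of long_block_center in the frame of bed below 0.019 m), for 0.2 s.
At the end, for the whole second after the job is handed in: The longer offcut lies flat on the bed between the rails, lengthwise (within 0.1 rad), at rest, its end face within 3 mm of the stop's pad (distance between long_block_center and pad_face below 0.06 m and z of long_block_center in the frame of bed between 0.012 and 0.018 m and y of long_block_center in the frame of bed between -0.006 and 0.006 m and angle between the y axis of long_block_center and the x axis of bed, either way round below 0.1 rad and linear speed of long_block below 0.01 m/s); the robot touches nothing.
It fails at once if the pad is bottomed: the offcut is driven against it with more than 20 N (contact force between long_block and pad_face above 20 N).
It fails at once if the offcut is lifted more than 15 mm off the bed while it is over the upper part of the ramp (x of long_block_center in the frame of bed between -0.03 and 0.12 m and y of long_block_center in the frame of bed between -0.04 and 0.04 m and z of long_block_center in the frame of bed between 0.03 and 0.06 m).
It fails at once if the shorter offcut, the tin or the sanding block is moved by more than 20 mm (distance of any of short_block_center, tin, sander from where it was at the start of the episode above 0.02 m).
It also fails if it takes over 64 s, if anything falls off the work surface, if the arm or the gripper's body presses on something with over 40 N, if the wrist force passes 120 N, or if a joint passes its speed limit or range.

ROBOT

A 6-joint arm with a two-finger parallel gripper is mounted at the origin on a cart in front of the work surface, level with it; the furniture and walls round the work are solid. World frame = base frame: x ahead of the robot, y to its left, z up, the work surface at z = 0. Lengths are in m, angles in rad, forces in N, time in s.
With the tool pointing down it reaches from about 0.375 to 0.9 m from the base axis. Payload 3.1 kg.
Tool frame: the origin (TCP) lies on the front face of the gripper's body, between the roots of the fingers; the fingertips stand 73 mm ahead of it and the grasp point (between the pads) lies 54 mm ahead of it (manip.tips_ahead is the distance from the TCP to the fingertips, in m); z points along the fingers, y is the line along which they close (so a half turn about z gives the same grasp; the last joint's range is limited). The gripper opens to 85 mm and grips with 20 to 120 N. Pads are 22 mm wide; open, the fingers measure 114 mm over their backs; the gripper's body (76 mm by 85 mm) begins 54 mm behind the grasp point. The pads swing forward as they close: fully open they stand 13 mm farther back than shut.
Start: joints at [0.965, 0.527, 1.433, -0, 1.181, -0.178], TCP at [0.259, 0.569, 0.304] pointing down, gripper open.
Joint ranges: [-3.08, 3.08], [-0.75, 2.2], [0.22, 2.44], [-1.43, 4.57], [0, 2.65], [-2.85, 2.85]. Speed limits (rad/s): [2.79, 2.79, 3.14, 3.14, 3.14, 3.14].

INTERFACE

Orientations are given as a unit quaternion [x, y, z, w].
In Python, from station import sense, eyes, workorder, manip gives the robot as it stands.
- The arm moves only by the shell command python3 -m inch 'ROWS' [OPENING] [FORCE]. ROWS is JSON, a list of rows, each an object of numbers: "dx", "dy", "dz": the shift along the tool's x, y, z in cm; "wx", "wy", "wz": the turn, a rotation vector about the tool's x, y, z in degrees. In form: [{"dx": .., "dy": .., "dz": .., "wx": .., "wy": .., "wz": ..}, ...]. A call has 1 to 10 rows; each row shifts and turns the commanded pose from where the row before left it, along the tool's axes as they then stand; what a row does not reach is not made up. A row lasts 1/8 s, in which the tool goes at most 62.5 mm and 10.7 degrees, less where a joint would pass 70% of its speed; a pose out of reach is approached as far as the arm can. A call with a gripper value outside its range is refused whole. OPENING is the opening, from 0 (shut) to 1 (fully open), set as the call begins (- or left out, the last holds). The fingers move at their own pace and stop on an object; FORCE is the grip in N (left out, the last holds). Time passes only in rows, so rows that do not move let the fingers close. It gives the time, the measured TCP pose, the force, the opening and the grip force at its end, in the units of the state.
- sense(): the state, without advancing time (a new reading comes with each control period).
- eyes.snapshot(name): name is "scene" or "top"; returns the picture (420x560x3 uint8, red, green, blue); there is no depth.
- eyes.camera_params(name): a dict with "fx", "fy", "cx", "cy" (pixels), "D" ([k1, k2, p1, p2, k3] as OpenCV has them; the pictures are not rectified), "rvec" (rotation vector, rad) and "tvec" (3), from world to camera coordinates, as OpenCV has them. Camera axes: x right, y down, z forward; pixel columns grow to the right and rows downward; lengths in m; the calibration is good to about 2 mm. A picture is of the moment at which its call begins. camera_params takes no time and is no camera call.
- workorder.sign_off(): hands the job in; it is judged then, once.
The state is a dict: "t": time; "q": joint angles; "qd": joint speeds; "tau": joint torques, N m; "tcp_pos": TCP position; "tool_rot": TCP orientation; "force": force on the tool from outside, world axes, zero at the start; "ft_torque": the same for the moment, N m; "finger_gap": opening from 0.0 (shut) to 1.0 (fully open); "gripper_force": force on a finger pad.
Only numpy, scipy, OpenCV 4.12 (cv2) and the standard library are available. Lean on these libraries where they do the work, as an engineer would, in place of code of your own. Each camera call takes 0.05 s, during which the arm holds its last target. There are 200 camera calls.

## Working session

There is one attempt and no reset: what is moved stays moved. The work goes in short steps, Python scripts to look and compute and a shell command to move; the robot and the scene stay as the last step left them, time stands still between calls to the robot, and variables do not carry over. Pictures are saved under pics/ and viewed, at most 10 in all, crops included, and the job is handed in when it is done.

```bash
ls; mkdir -p pics; python3 - <<'E'
from station import sense, eyes, workorder, manip
import cv2
s=sense();print(s)
for n in("scene","top"):
    cv2.imwrite(f"pics/{n}0.png",cv2.resize(eyes.snapshot(n)[...,::-1],(800,600)))
    print(n,eyes.camera_params(n))
E
```

```text
pics
{'t': 0.0, 'q': array([ 9.64501231e-01,  5.28496699e-01,  1.43395111e+00,  9.59082976e-06,
        1.18138030e+00, -1.78506724e-01]), 'qd': array([-0.00072399,  0.00016218,  0.00111772,  0.00110027, -0.00284616,
       -0.00084813]), 'tau': array([-1.28343429e-03, -4.42354703e+01, -1.78021288e+01, -4.14565029e-04,
        8.52497178e-03, -2.95674099e-06]), 'tcp_pos': array([0.25892758, 0.56820696, 0.30289916]), 'tool_rot': array([ 2.12268595e-01,  9.77210722e-01, -1.03107571e-03, -4.31524513e-04]), 'force': array([ 0.05337263, -0.71220772, -0.57655522]), 'ft_torque': array([-0.03271258, -0.00186017, -0.01537336]), 'gripper_force': 0.0, 'finger_gap': 1.002556106954306}
scene {'fx': 522.6409655549181, 'fy': 522.6409655549181, 'cx': 290.2275722971963, 'cy': 213.87190976542215, 'D': array([-0.16671643,  0.        ,  0.        ,  0.        ,  0.        ]), 'rvec': array([ 1.98009383, -0.54873181,  0.34916012]), 'tvec': array([-0.48615842,  0.21283728,  1.33680211])}
top {'fx': 486.3392686236218, 'fy': 486.3392686236218, 'cx': 271.7232256012005, 'cy': 203.820753078336, 'D': array([-0.13694405,  0.        ,  0.        ,  0.        ,  0.        ]), 'rvec': array([ 2.12800954, -2.09991756,  0.19758135]), 'tvec': array([0.0404041 , 0.58385725, 1.48793517])}
```

View pics/scene0.png

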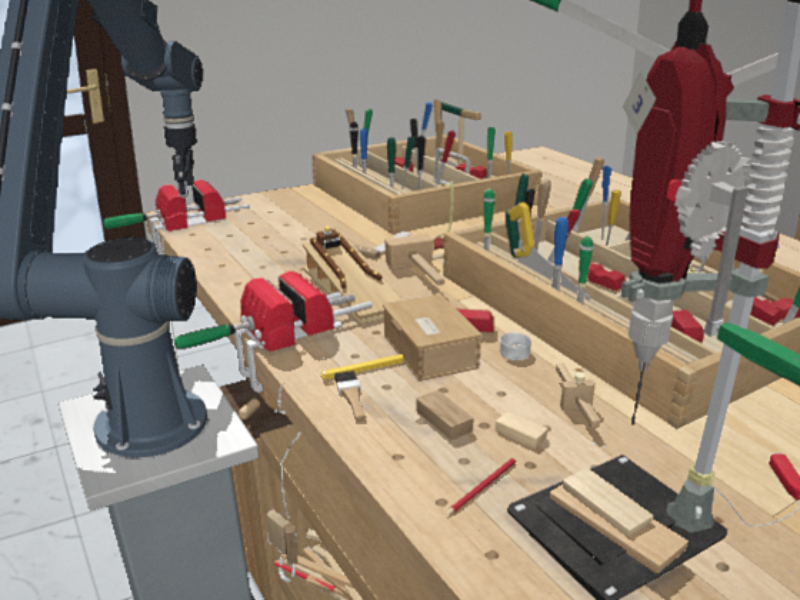

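View pics/top0.png

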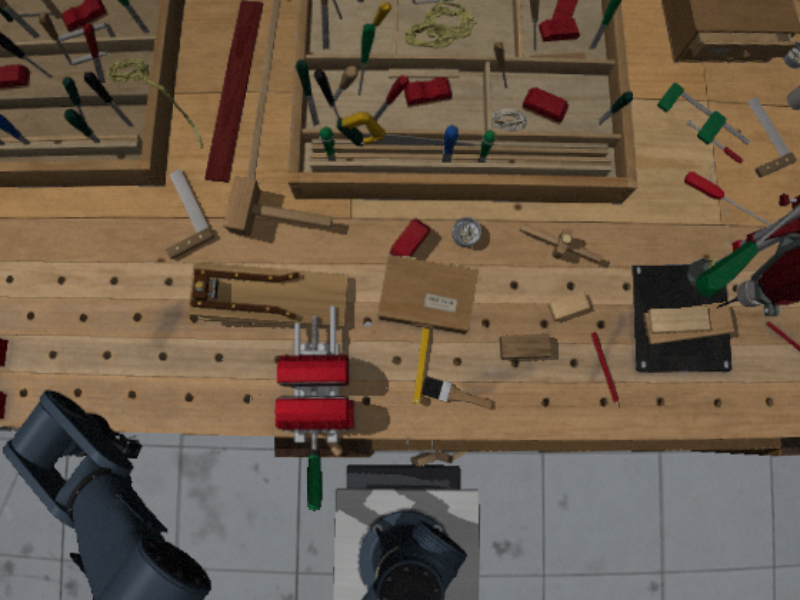

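```bash
cat > h.py <<'E'
import numpy as np, cv2
from scipy.spatial.transform import Rotation as R
from station import sense, eyes, manip
def cam(n):
    p=eyes.camera_params(n);K=np.array([[p['fx'],0,p['cx']],[0,p['fy'],p['cy']],[0,0,1]])
    return K,p['D'],cv2.Rodrigues(p['rvec'])[0],np.array(p['tvec']),p['rvec']
def ray(n,uv):
    K,D,r,t,_=cam(n);x=cv2.undistortPoints(np.array([[uv]],float),K,D)[0,0]
    d=r.T@np.array([*x,1]);return -r.T@t,d/np.linalg.norm(d)
def atz(n,uv,z):
    o,d=ray(n,uv);return o+d*(z-o[2])/d[2]
def tri(a,b):
    o1,d1=ray("scene",a);o2,d2=ray("top",b)
    s=np.linalg.lstsq(np.c_[d1,-d2],o2-o1,rcond=None)[0]
    p,q=o1+s[0]*d1,o2+s[1]*d2;return (p+q)/2,np.linalg.norm(p-q)
def proj(n,P):
    K,D,r,t,rv=cam(n);return cv2.projectPoints(np.array(P,float).reshape(-1,3),rv,t,K,D)[0][:,0]
def crop(im,x,y,w,h,s): return cv2.resize(im[y:y+h,x:x+w],None,fx=s,fy=s,interpolation=cv2.INTER_CUBIC)[...,::-1]
E
python3 - <<'E'
from h import *
S=eyes.snapshot("scene");T=eyes.snapshot("top")
cv2.imwrite("pics/b.png",np.vstack([crop(S,280,260,114,60,7),crop(T,330,195,114,60,7)[:,:]])[:600*2,:798] if 0 else np.vstack([crop(S,285,265,110,50,7),crop(T,340,200,110,50,7)]))
a=crop(S,205,150,80,70,5);b=crop(T,130,180,80,70,5)
cv2.imwrite("pics/r.png",np.vstack([np.hstack([crop(S,205,150,70,60,5),crop(S,205,150,70,60,5)*0]),crop(T,125,178,140,55,5)]))
E
```

```text
(no output)
```

View pics/b.png

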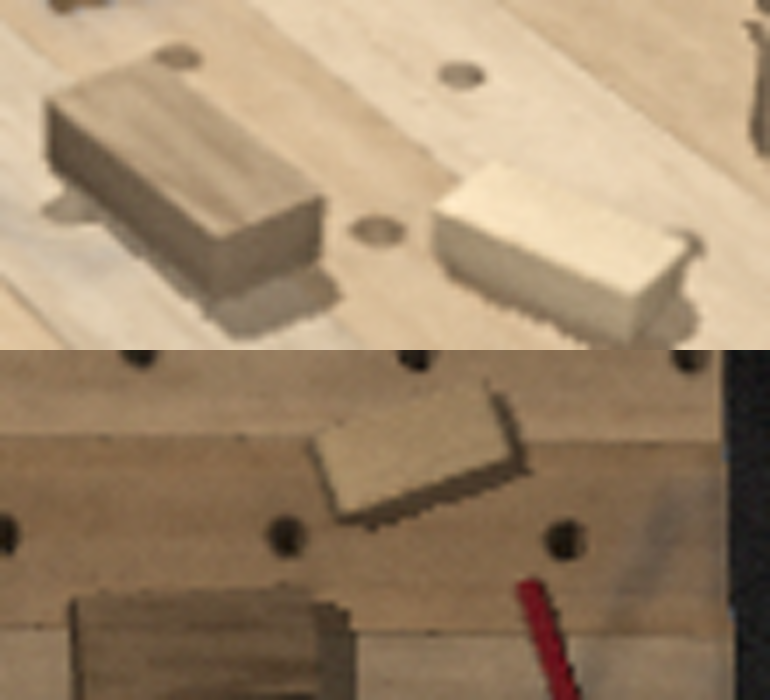

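View pics/r.png

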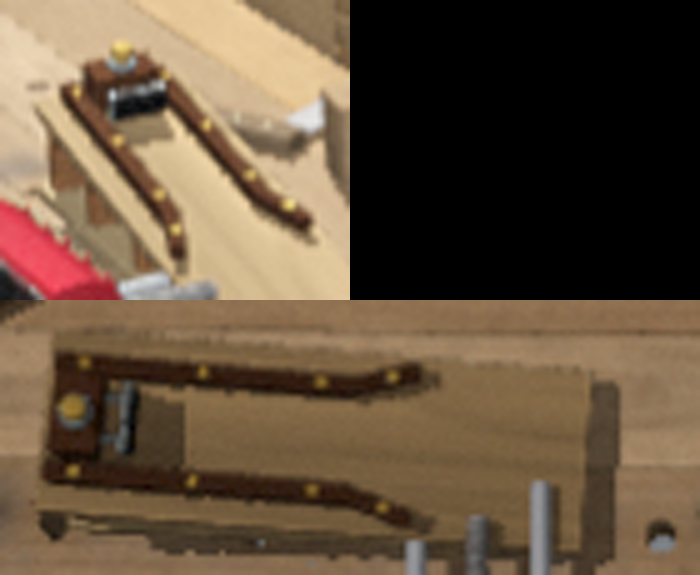

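```bash
python3 - <<'E'
from h import *
from scipy.optimize import least_squares as LS
S=lambda x,y:(285+x/7,265+y/7); 
print("block")
sc=[S(47,100),S(218,238),S(323,200),S(152,58)]
for p in sc: print(atz("scene",p,.03).round(4))
T=lambda x,y:(340+x/7,200+(y-350)/7)
for p in (T(72,600),T(312,588)): print("top",atz("top",p,.03).round(4))
print(tri(sc[0],(0,0))[1] if 0 else "", tri(sc[3],T(72,600)) if 0 else "")
# top-view corners: image right = -y world
loc=np.array([[.025,-.055],[.025,.055],[-.025,.055],[-.025,-.055]])
def corners(v):
    c,s=np.cos(v[2]),np.sin(v[2]);return np.c_[loc@np.array([[c,s],[-s,c]])+v[:2],np.full(4,v[3])]
def f(v):
    C=corners(v);r=(proj("top",C[:2])-np.array([T(312,588),T(72,600)])).ravel()
    P=proj("scene",C); # order guess by nearest
    m=[np.array(sc)[np.argmin(np.linalg.norm(np.array(sc)-p,axis=1))] for p in P]
    return np.r_[r,(P-m).ravel()]
c=atz("top",(370,243),.03)
o=LS(f,[c[0],c[1],0,.03]);print("block fit x y yaw ztop",o.x.round(4),o.fun.round(2))
print("ramp")
B=lambda x,y:(125+x/5,178+(y-300)/5); G=lambda x,y:(205+x/5,150+y/5)
tp=[B(592,370),B(580,548),B(52,333),B(37,512)]; a=np.radians(9)
bl=np.array([[-.175,-.06,0],[-.175,.06,0],[.175,-.06,0],[.175,.06,0]])
def W(v,P): # yaw so bed x ~ +y world
    return R.from_euler('z',v[2]).apply(R.from_euler('y',-a).apply(P))+[v[0],v[1],v[3]]
sg=np.array([[1,-1,1]])
def g(v):return np.r_[(proj("top",W(v,bl))-tp).ravel(),(proj("scene",W(v,bl[3:]))-[G(35,103)]).ravel()]
o=LS(g,[.55,.3,np.pi/2,.051]);v=o.x;print(v.round(4),o.fun.round(1))
v3=LS(lambda u:g([*u,.051]),v[:3]);print(v3.x.round(4),v3.fun.round(1))
v=np.r_[v3.x,.051];np.save("bed.npy",v)
def tobed(P):return R.from_euler('y',a).apply(R.from_euler('z',-v[2]).apply(np.array(P)-[v[0],v[1],v[3]]))
n=W(v,[[0,0,1]])[0]-W(v,[[0,0,0]])[0]
def onbed(cam,uv,h):
    o,d=ray(cam,uv);p0=W(v,[[0,0,h]])[0];return tobed(o+d*((p0-o)@n)/(d@n))
for nm,uv,h in (("far end",B(420,377),.014),("near end",B(410,520),.014),("padtop far",B(137,383),.027),("padtop near",B(132,450),.027)):print(nm,onbed("top",uv,h).round(4))
print("pad scene",onbed("scene",G(110,95),.027).round(4),onbed("scene",G(165,82),.027).round(4))
print("rod",tri((370*.7,303*.7),B(541,484)), [atz("top",B(541,484),z).round(3) for z in(.05,.08)])
E
```

```text
block
[ 0.4402 -0.2188  0.03  ]
[ 0.4466 -0.3241  0.03  ]
[ 0.4918 -0.3243  0.03  ]
[ 0.4895 -0.2147  0.03  ]
top [ 0.4877 -0.2046  0.03  ]
top [ 0.4943 -0.3158  0.03  ]
 
block fit x y yaw ztop [ 0.4701 -0.264   0.0485  0.0248] [ 0.2  -0.82  0.72 -1.21  0.32 -0.32 -0.53  0.1  -0.98 -0.16 -0.57  0.75]
ramp
[0.5766 0.3166 1.5399 0.0422] [ 0.1 -0.3  0.4  0.2  0.3 -1.  -0.4 -0.1 -1.3  0.5]
[0.5749 0.3144 1.5409] [ 0.6 -0.4  0.9  0.3  0.1 -1.1 -0.6  0.1 -1.7 -1.4]
far end [-0.0619 -0.0423  0.014 ]
near end [-0.0619  0.0506  0.014 ]
padtop far [ 0.1151 -0.0224  0.027 ]
padtop near [0.1144 0.0204 0.027 ]
pad scene [0.111  0.0212 0.027 ] [ 0.114  -0.0236  0.027 ]
rod (array([0.55201007, 0.17190936, 0.02966987]), np.float64(0.0018632274812545812)) [array([0.548, 0.17 , 0.05 ]), array([0.542, 0.168, 0.08 ])]
```

```bash
python3 - <<'E'
from h import *
S=eyes.snapshot("scene");T=eyes.snapshot("top")
cv2.imwrite("pics/v.png",np.hstack([crop(S,165,150,80,110,5),crop(T,185,180,70,110,5)]))
E
```

```text
(no output)
```

View pics/v.png

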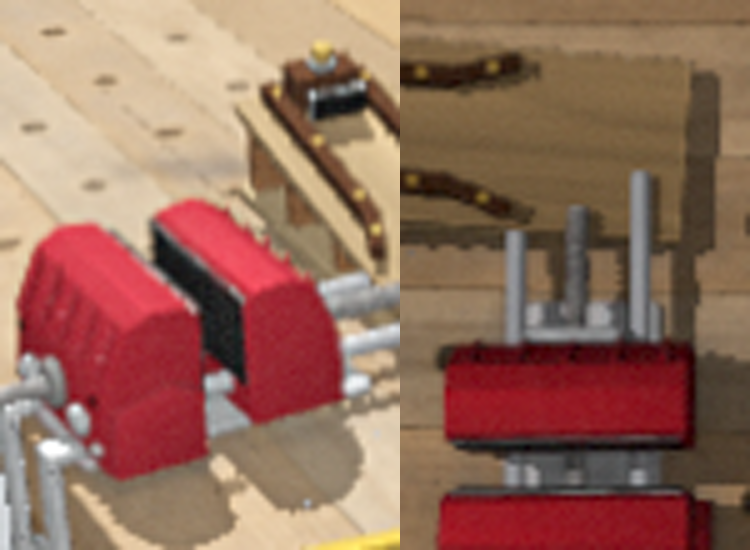

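```bash
python3 - <<'E'
from h import *
S=eyes.snapshot("scene")
cv2.imwrite("pics/v2.png",crop(S,225,160,75,75,8))
E
```

```text
(no output)
```

View pics/v2.png

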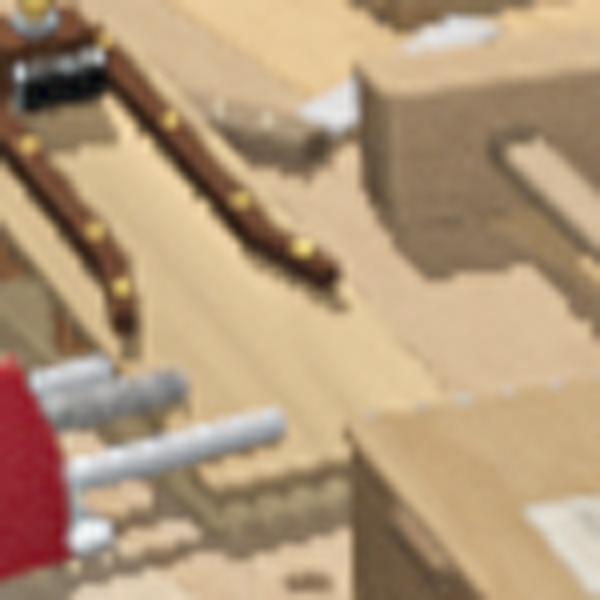

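```bash
python3 - <<'E'
from h import *
v=np.load("bed.npy");a=np.radians(9)
tobed=lambda P:R.from_euler('y',a).apply(R.from_euler('z',-v[2]).apply(np.array(P)-[v[0],v[1],v[3]]))
for n,s,t in (("rodR",(260.4,213.1),(233,214.4)),("screw",(248.1,208.1),(220.4,221.2)),("rodL",(238.8,205.6),(208,226.4)),("boxnearleft?",(268.8,215),(380*.7,318*.7)),("boxfarleft?",(268.8,215),(388*.7,257*.7)),("foot near",(250.6,221),(241,227.6)),
 ("jaw rear right top",(165+315/5,150+280/5),(185+290/5,180+345/5))):
    p,e=tri(s,t);print(n,p.round(3),e.round(4),"bed",tobed(p).round(3))
E
```

```text
rodR [0.556 0.172 0.025] 0.005 bed [-0.145  0.015 -0.004]
screw [0.531 0.212 0.032] 0.0042 bed [-0.105  0.041 -0.002]
rodL [0.515 0.251 0.029] 0.0061 bed [-0.067  0.058 -0.012]
boxnearleft? [0.524 0.063 0.073] 0.0092 bed [-0.246  0.043  0.061]
boxfarleft? [0.601 0.072 0.068] 0.1207 bed [-0.236 -0.033  0.055]
foot near [0.51  0.147 0.019] 0.0023 bed [-0.172  0.06  -0.005]
jaw rear right top [0.431 0.134 0.098] 0.0071 bed [-0.175  0.139  0.075]
```

```bash
python3 -m inch '[{"wz":10.5,"dz":-0.5},{"wz":10.5,"dz":-0.5},{"wz":10.5},{"wz":10.5},{"wz":10.5},{"wz":10.2}]' 1 40; python3 -m inch '[{"dx":-5,"dy":2.1},{"dx":-5,"dy":2.1},{"dx":-5,"dy":2.1},{"dx":-5,"dy":2.1},{"dx":-5,"dy":2.1},{"dx":-5,"dy":2.1},{"dx":-5,"dy":2.1},{"dx":-5,"dy":2.1},{"dx":-5,"dy":2.1},{"dx":-5,"dy":2.1}]'
```

```text
invalid input at $[0]: expected keys dx, dy, dz, wx, wy, wz
invalid input at $[0]: expected keys dx, dy, dz, wx, wy, wz
```

```bash
cat > to.py <<'E'
# usage: to.py x y z yaw_of_tool_y_deg pitch : rest of the way in tool axes (cm) and turn (deg)
import sys; from h import *
x,y,z,yaw,p=map(float,sys.argv[1:])
s=sense();r=R.from_quat(s['tool_rot'])
Y=np.array([np.cos(np.radians(yaw)),np.sin(np.radians(yaw)),0])
n=R.from_rotvec(-np.radians(p)*Y).apply([0,0,-1])   # p: tool tilt about its y line
X=np.cross(Y,n);t=R.from_matrix(np.c_[X,Y,n])
print("t",round(s['t'],2),"tcp",s['tcp_pos'].round(4),"F",s['force'].round(1),"gap",round(s['finger_gap'],3))
print("shift cm",(r.inv().apply(np.array([x,y,z])-s['tcp_pos'])*100).round(2),"turn",(r.inv()*t).as_rotvec(degrees=True).round(2),"toolX",r.apply([1,0,0]).round(3))
E
python3 to.py .469 -.265 .083 2.8 0
```

```text
t 0.35 tcp [0.2592 0.5686 0.3037] F [-0.6  0.3  0.7] gap 1.002
shift cm [-53.67 -67.13  22.1 ] turn [-3.000e-02  1.000e-02  6.269e+01] toolX [-0.91   0.415  0.   ]
```

```bash
python3 -m inch '[{"dx":0,"dy":0,"dz":-0.5,"wx":0,"wy":0,"wz":10.5},{"dx":0,"dy":0,"dz":-0.5,"wx":0,"wy":0,"wz":10.5},{"dx":0,"dy":0,"dz":0,"wx":0,"wy":0,"wz":10.5},{"dx":0,"dy":0,"dz":0,"wx":0,"wy":0,"wz":10.5},{"dx":0,"dy":0,"dz":0,"wx":0,"wy":0,"wz":10.5},{"dx":0,"dy":0,"dz":0,"wx":0,"wy":0,"wz":10.2}]' 1 40; python3 -m inch '[{"dx":-5,"dy":2.1,"dz":0,"wx":0,"wy":0,"wz":0},{"dx":-5,"dy":2.1,"dz":0,"wx":0,"wy":0,"wz":0},{"dx":-5,"dy":2.1,"dz":0,"wx":0,"wy":0,"wz":0},{"dx":-5,"dy":2.1,"dz":0,"wx":0,"wy":0,"wz":0},{"dx":-5,"dy":2.1,"dz":0,"wx":0,"wy":0,"wz":0},{"dx":-5,"dy":2.1,"dz":0,"wx":0,"wy":0,"wz":0},{"dx":-5,"dy":2.1,"dz":0,"wx":0,"wy":0,"wz":0},{"dx":-5,"dy":2.1,"dz":0,"wx":0,"wy":0,"wz":0},{"dx":-5,"dy":2.1,"dz":0,"wx":0,"wy":0,"wz":0},{"dx":-5,"dy":2.1,"dz":0,"wx":0,"wy":0,"wz":0}]'; python3 to.py .469 -.265 .083 2.8 0
```

```text
t: 1.1
tcp_pos: [0.2592, 0.5686, 0.3139]
tool_rot: [0.692, 0.722, -0.0, 0.0]
force: [0.5, -0.2, -0.2]
finger_gap: 1.003
gripper_force: 0.0
t: 2.35
tcp_pos: [0.494, 0.0777, 0.3142]
tool_rot: [0.69, 0.724, 0.0, 0.0]
force: [0.1, -0.3, 0.1]
finger_gap: 1.0
gripper_force: 0.0
t 2.35 tcp [0.494  0.0777 0.3142] F [ 0.1 -0.3  0.1] gap 1.0
shift cm [-34.11  -4.18  23.11] turn [ 0.05 -0.   -0.03] toolX [-0.048  0.999  0.   ]
```

```bash
python3 -m inch '[{"dx":-5.5,"dy":-0.6,"dz":0,"wx":0,"wy":0,"wz":0},{"dx":-5.5,"dy":-0.6,"dz":0,"wx":0,"wy":0,"wz":0},{"dx":-5.5,"dy":-0.6,"dz":0,"wx":0,"wy":0,"wz":0},{"dx":-5.5,"dy":-0.6,"dz":1,"wx":0,"wy":0,"wz":0},{"dx":-5.5,"dy":-0.6,"dz":2,"wx":0,"wy":0,"wz":0},{"dx":-5.5,"dy":-0.6,"dz":2,"wx":0,"wy":0,"wz":0},{"dx":-1.1,"dy":-0.6,"dz":4,"wx":0,"wy":0,"wz":0},{"dx":0,"dy":0,"dz":4,"wx":0,"wy":0,"wz":0},{"dx":0,"dy":0,"dz":0,"wx":0,"wy":0,"wz":0}]'; python3 to.py .469 -.265 .083 2.8 0; python3 - <<'E'
from h import *
S=eyes.snapshot("scene");T=eyes.snapshot("top")
cv2.imwrite("pics/g.png",np.hstack([crop(S,275,215,80,110,5),crop(T,330,200,80,110,5)]))
E
```

```text
t: 3.48
tcp_pos: [0.4664, -0.2623, 0.1815]
tool_rot: [0.69, 0.724, -0.0, -0.004]
force: [-0.9, 0.9, 0.1]
finger_gap: 0.998
gripper_force: 0.0
t 3.48 tcp [ 0.4664 -0.2623  0.1815] F [-0.9  0.9  0.1] gap 0.998
shift cm [-0.33  0.3   9.84] turn [-0.29 -0.29 -0.06] toolX [-0.048  0.999  0.005]
```

View pics/g.png

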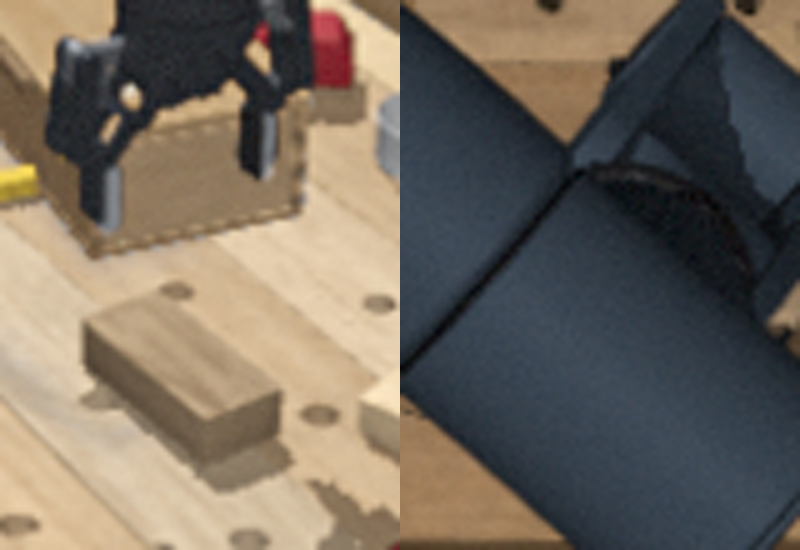

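```bash
python3 -m inch '[{"dx":-0.3,"dy":0.3,"dz":2.8,"wx":-0.3,"wy":-0.3,"wz":0},{"dx":0,"dy":0,"dz":3,"wx":0,"wy":0,"wz":0},{"dx":0,"dy":0,"dz":2.5,"wx":0,"wy":0,"wz":0},{"dx":0,"dy":0,"dz":1.5,"wx":0,"wy":0,"wz":0},{"dx":0,"dy":0,"dz":0,"wx":0,"wy":0,"wz":0}]'; python3 -m inch '[{"dx":0,"dy":0,"dz":0,"wx":0,"wy":0,"wz":0},{"dx":0,"dy":0,"dz":0,"wx":0,"wy":0,"wz":0},{"dx":0,"dy":0,"dz":0,"wx":0,"wy":0,"wz":0},{"dx":0,"dy":0,"dz":0,"wx":0,"wy":0,"wz":0},{"dx":0,"dy":0,"dz":0,"wx":0,"wy":0,"wz":0},{"dx":0,"dy":0,"dz":0,"wx":0,"wy":0,"wz":0}]' 0.2 40;python3 to.py .469 -.265 .083 2.8 0
```

```text
t: 4.2
tcp_pos: [0.472, -0.2664, 0.0863]
tool_rot: [0.689, 0.724, 0.0, 0.004]
force: [-0.1, 1.1, 0.1]
finger_gap: 0.998
gripper_force: 0.0
t: 4.95
tcp_pos: [0.4717, -0.2666, 0.0872]
tool_rot: [0.69, 0.724, 0.0, 0.004]
force: [-1.0, 0.4, 5.9]
finger_gap: 0.574
gripper_force: 42.6
t 4.95 tcp [ 0.4717 -0.2666  0.0872] F [-1.   0.4  5.9] gap 0.574
shift cm [ 0.18 -0.27  0.42] turn [0.35 0.36 0.  ] toolX [-0.049  0.999 -0.006]
```

```bash
python3 -m inch '[{"dx":0,"dy":0,"dz":-2,"wx":0.3,"wy":0.3,"wz":0},{"dx":0,"dy":0,"dz":-5,"wx":0,"wy":0,"wz":0},{"dx":0,"dy":0,"dz":-6,"wx":0,"wy":0,"wz":0},{"dx":0,"dy":0,"dz":-5,"wx":0,"wy":0,"wz":0},{"dx":0,"dy":0,"dz":-1.5,"wx":0,"wy":0,"wz":0}]'
cat > tb.py <<'E'
# usage: tb.py bx by bz [depth]: move so that the point 'depth' ahead of the TCP comes to the bed point, tool square to bed
import sys; from h import *
a=list(map(float,sys.argv[1:]));dep=a[3] if len(a)>3 else .0722
v=np.load("bed.npy");M=(R.from_euler('z',v[2])*R.from_euler('y',-np.radians(9))).as_matrix();o=np.r_[v[:2],v[3]]
X=M[:,0];Z=-M[:,2];t=R.from_matrix(np.c_[X,np.cross(Z,X),Z])
s=sense();r=R.from_quat(s['tool_rot'])
pt=o+M@a[:3]-Z*dep
now=M.T@(s['tcp_pos']+r.apply([0,0,dep])-o)
print("t",round(s['t'],2),"tcp",s['tcp_pos'].round(4),"target",pt.round(4),"bed now",now.round(4),"Fbed",(M.T@s['force']).round(1),"gap",round(s['finger_gap'],3),round(s['gripper_force'],1))
print("shift cm",(r.inv().apply(pt-s['tcp_pos'])*100).round(2),"turn",(r.inv()*t).as_rotvec(degrees=True).round(2))
E
python3 tb.py -.078 0 .095
```

```text
t: 5.58
tcp_pos: [0.4723, -0.2669, 0.2845]
tool_rot: [0.69, 0.724, 0.0, 0.004]
force: [-0.0, 0.0, -1.5]
finger_gap: 0.578
gripper_force: 42.5
t 5.58 tcp [ 0.4723 -0.2669  0.2845] target [0.5718 0.2112 0.2039] bed now [-0.552   0.0848  0.2508] Fbed [-0.2  0.  -1.5] gap 0.578 42.5
shift cm [47.31 12.23  7.89] turn [-0.05  9.26  4.52]
```

```bash
python3 -m inch '[{"dx":4,"dy":1,"dz":0,"wx":0,"wy":0,"wz":0},{"dx":5,"dy":1.3,"dz":0,"wx":0,"wy":0,"wz":0},{"dx":5,"dy":1.3,"dz":0,"wx":0,"wy":0,"wz":0},{"dx":5,"dy":1.3,"dz":0,"wx":0,"wy":0,"wz":0},{"dx":5,"dy":1.3,"dz":0,"wx":0,"wy":0,"wz":0},{"dx":5,"dy":1.3,"dz":0,"wx":0,"wy":0,"wz":0},{"dx":5,"dy":1.3,"dz":0,"wx":0,"wy":0,"wz":0},{"dx":5,"dy":1.3,"dz":0,"wx":0,"wy":0,"wz":0},{"dx":4,"dy":1.2,"dz":0,"wx":0,"wy":0,"wz":0},{"dx":2,"dy":0.5,"dz":0,"wx":0,"wy":0,"wz":0}]';python3 -m inch '[{"dx":0,"dy":0,"dz":0,"wx":0,"wy":3,"wz":1.5},{"dx":0,"dy":0,"dz":0,"wx":0,"wy":3,"wz":1.5},{"dx":0,"dy":0,"dz":0,"wx":0,"wy":3.2,"wz":1.5},{"dx":0,"dy":0,"dz":0,"wx":0,"wy":0,"wz":0}]'
python3 tb.py -.078 0 .095
```

```text
t: 6.82
tcp_pos: [0.5667, 0.1909, 0.2793]
tool_rot: [0.689, 0.725, -0.001, -0.001]
force: [-0.1, -0.4, -2.3]
finger_gap: 0.57
gripper_force: 42.4
t: 7.32
tcp_pos: [0.5668, 0.1875, 0.2798]
tool_rot: [0.716, 0.694, 0.054, -0.058]
force: [-0.2, 1.0, -2.2]
finger_gap: 0.577
gripper_force: 42.4
t 7.33 tcp [0.5668 0.1875 0.2798] target [0.5718 0.2112 0.2039] bed now [-0.0896  0.0049  0.1737] Fbed [ 0.6  0.2 -2.3] gap 0.577 42.4
shift cm [1.16 0.5  7.87] turn [-0.49 -0.11 -0.15]
```

```bash
python3 -m inch '[{"dx":1.1,"dy":0.5,"dz":3,"wx":-0.4,"wy":0,"wz":0},{"dx":0,"dy":0,"dz":4,"wx":0,"wy":0,"wz":0},{"dx":0,"dy":0,"dz":3.5,"wx":0,"wy":0,"wz":0},{"dx":0,"dy":0,"dz":1.6,"wx":0,"wy":0,"wz":0},{"dx":0,"dy":0,"dz":0.5,"wx":0,"wy":0,"wz":0},{"dx":0,"dy":0,"dz":0,"wx":0,"wy":0,"wz":0}]'
python3 tb.py -.078 0 .035
python3 - <<'E'
from h import *
v=np.load("bed.npy");M=(R.from_euler('z',v[2])*R.from_euler('y',-np.radians(9))).as_matrix();o=np.r_[v[:2],v[3]]
S=eyes.snapshot("scene");T=eyes.snapshot("top")
cv2.imwrite("pics/p.png",np.hstack([crop(S,205,140,80,90,6.6),crop(T,125,170,41,90,6.6)]))
E
```

```text
t: 8.07
tcp_pos: [0.5737, 0.2197, 0.1589]
tool_rot: [0.715, 0.694, 0.058, -0.055]
force: [-0.9, -0.1, -1.0]
finger_gap: 0.572
gripper_force: 42.4
t 8.07 tcp [0.5737 0.2197 0.1589] target [0.5721 0.2206 0.1447] bed now [-0.0764 -0.0018  0.0492] Fbed [-0.3  0.9 -1. ] gap 0.572 42.4
shift cm [-0.14 -0.17  1.41] turn [ 0.12 -0.19 -0.02]
```

View pics/p.png

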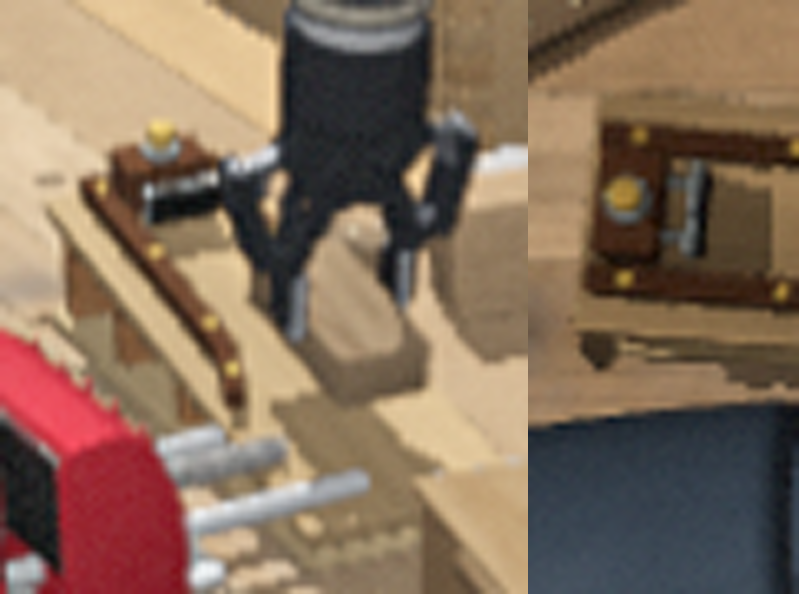

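```bash
python3 - <<'E'
from h import *
v=np.load("bed.npy");M=(R.from_euler('z',v[2])*R.from_euler('y',-np.radians(9))).as_matrix();o=np.r_[v[:2],v[3]]
def onbed(c,uv,h):
    p,d=ray(c,uv);P=o+M[:,2]*h;return M.T@(p+d*((P-p)@M[:,2])/(d@M[:,2])-o)
V=lambda x,y:(225+x/8,160+y/8);B=lambda x,y:(125+x/5,178+(y-300)/5);Pp=lambda x,y:(205+x/6.6,140+y/6.6)
print("rails scene")
for a,b in (((128,315),(330,270)),((122,287),(302,247)),((95,232),(240,200)),((30,145),(170,120))):
    p,q=onbed("scene",V(*a),.016),onbed("scene",V(*b),.016);print(p.round(4)[:2],q.round(4)[:2],((p+q)/2).round(4)[:2])
print("rails top")
for a,b in (((383,508),(392,377)),((312,491),(321,383)),((192,481),(203,373)),((72,471),(84,362))):
    p,q=onbed("top",B(*a),.016),onbed("top",B(*b),.016);print(p.round(4)[:2],q.round(4)[:2],((p+q)/2).round(4)[:2])
print("block end, bottom at .034, top .064")
for a,h in (((328,402),.034),((427,383),.034),((427,340),.064),((303,360),.064)):print(onbed("scene",Pp(*a),h).round(4))
E
```

```text
rails scene
[-0.0739  0.0504] [-0.0741 -0.0441] [-0.074   0.0031]
[-0.0535  0.0438] [-0.0532 -0.0412] [-0.0534  0.0013]
[-0.0096  0.0364] [-0.0089 -0.0332] [-0.0093  0.0016]
[0.0669 0.0333] [ 0.0642 -0.0338] [ 0.0656 -0.0002]
rails top
[-0.0444  0.0444] [-0.044  -0.0406] [-0.0442  0.0019]
[0.001  0.0367] [ 0.0006 -0.0333] [0.0008 0.0017]
[0.0765 0.0356] [ 0.0755 -0.0342] [0.076  0.0007]
[0.1516 0.0346] [ 0.1508 -0.0357] [ 0.1512 -0.0006]
block end, bottom at .034, top .064
[-0.1236  0.0247  0.034 ]
[-0.1265 -0.029   0.034 ]
[-0.1321 -0.024   0.064 ]
[-0.126  0.041  0.064]
```

```bash
python3 -m inch '[{"dx":-0.6,"dy":-0.2,"dz":0.2,"wx":0.1,"wy":-0.2,"wz":0.8},{"dx":-0.6,"dy":-0.2,"dz":0.8,"wx":0,"wy":0,"wz":0},{"dx":0,"dy":0,"dz":0.7,"wx":0,"wy":0,"wz":0},{"dx":0,"dy":0,"dz":0.2,"wx":0,"wy":0,"wz":0},{"dx":0,"dy":0,"dz":0,"wx":0,"wy":0,"wz":0},{"dx":0,"dy":0,"dz":0,"wx":0,"wy":0,"wz":0}]'
python3 tb.py -.088 .0022 .015
python3 - <<'E'
from h import *
S=eyes.snapshot("scene")
cv2.imwrite("pics/p2.png",crop(S,220,150,75,60,10))
E
```

```text
t: 8.93
tcp_pos: [0.569, 0.2112, 0.1377]
tool_rot: [0.72, 0.689, 0.056, -0.055]
force: [-0.5, 0.8, -2.1]
finger_gap: 0.579
gripper_force: 42.4
t 8.93 tcp [0.569  0.2112 0.1377] target [0.5697 0.2139 0.1234] bed now [-0.0885  0.0029  0.0296] Fbed [ 0.5  0.6 -2.2] gap 0.579 42.4
shift cm [0.05 0.06 1.46] turn [-0.04  0.   -0.83]
```

View pics/p2.png

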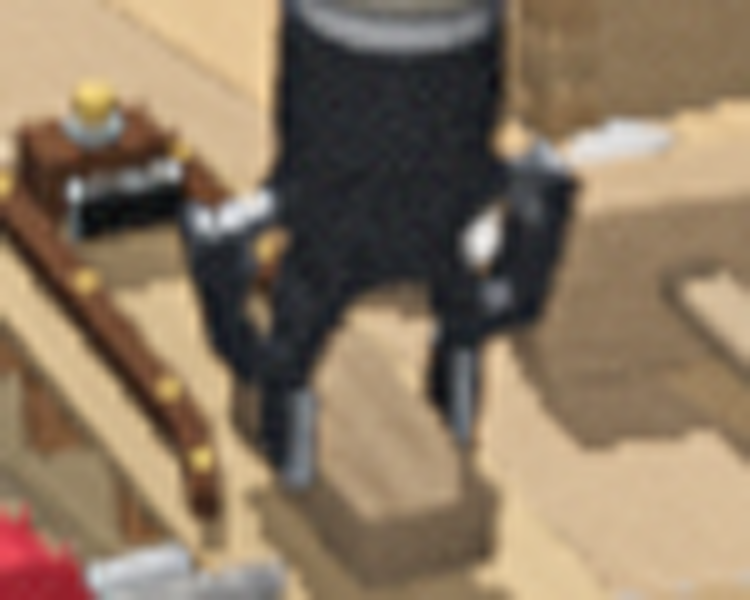

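```bash
python3 -m inch '[{"dx":0,"dy":0,"dz":0.4,"wx":0,"wy":0,"wz":0},{"dx":0,"dy":0,"dz":0.4,"wx":0,"wy":0,"wz":0},{"dx":0,"dy":0,"dz":0.3,"wx":0,"wy":0,"wz":0},{"dx":0,"dy":0,"dz":0.1,"wx":0,"wy":0,"wz":0},{"dx":0,"dy":0,"dz":0,"wx":0,"wy":0,"wz":0}]'
python3 tb.py -.088 .0022 .015
```

```text
t: 9.6
tcp_pos: [0.5688, 0.213, 0.1256]
tool_rot: [0.72, 0.689, 0.055, -0.055]
force: [0.7, 0.0, -1.3]
finger_gap: 0.572
gripper_force: 42.4
t 9.6 tcp [0.5688 0.213  0.1256] target [0.5697 0.2139 0.1234] bed now [-0.0887  0.0031  0.0174] Fbed [-0.2 -0.7 -1.3] gap 0.572 42.4
shift cm [0.07 0.08 0.24] turn [-0.07  0.01 -0.84]
```

```bash
python3 -m inch '[{"dx":0,"dy":0,"dz":0.1,"wx":0,"wy":0,"wz":0},{"dx":0,"dy":0,"dz":0.1,"wx":0,"wy":0,"wz":0},{"dx":0,"dy":0,"dz":0,"wx":0,"wy":0,"wz":0}]'
python3 tb.py -.088 .0022 .015
```

```text
t: 9.98
tcp_pos: [0.5688, 0.2132, 0.1237]
tool_rot: [0.72, 0.689, 0.055, -0.055]
force: [0.7, -0.4, -0.7]
finger_gap: 0.572
gripper_force: 42.4
t 9.97 tcp [0.5688 0.2132 0.1237] target [0.5697 0.2139 0.1234] bed now [-0.0887  0.0031  0.0155] Fbed [-0.5 -0.8 -0.6] gap 0.572 42.4
shift cm [0.07 0.08 0.05] turn [-0.06  0.01 -0.84]
```

```bash
python3 -m inch '[{"dx":0,"dy":0,"dz":0.1,"wx":0,"wy":0,"wz":0},{"dx":0,"dy":0,"dz":0.1,"wx":0,"wy":0,"wz":0},{"dx":0,"dy":0,"dz":0,"wx":0,"wy":0,"wz":0}]'
python3 tb.py -.088 .0022 .015
```

```text
t: 10.35
tcp_pos: [0.5689, 0.2135, 0.1232]
tool_rot: [0.72, 0.689, 0.056, -0.055]
force: [-2.1, -1.9, 7.0]
finger_gap: 0.573
gripper_force: 43.4
t 10.35 tcp [0.5689 0.2135 0.1232] target [0.5697 0.2139 0.1234] bed now [-0.0885  0.003   0.0149] Fbed [-0.9  2.   7.2] gap 0.573 43.4
shift cm [ 0.05  0.08 -0.01] turn [-0.02 -0.   -0.82]
```

```bash
python3 -m inch '[{"dx":0,"dy":0,"dz":0,"wx":0,"wy":0,"wz":0},{"dx":0,"dy":0,"dz":0,"wx":0,"wy":0,"wz":0},{"dx":0,"dy":0,"dz":0,"wx":0,"wy":0,"wz":0},{"dx":0,"dy":0,"dz":0,"wx":0,"wy":0,"wz":0},{"dx":0,"dy":0,"dz":-0.5,"wx":0,"wy":0,"wz":0},{"dx":0,"dy":0,"dz":-2.5,"wx":0,"wy":0,"wz":0},{"dx":0,"dy":0,"dz":-4,"wx":0,"wy":0,"wz":0},{"dx":0,"dy":0,"dz":0,"wx":0,"wy":0,"wz":0}]' 0.75 40
python3 tb.py -.172 0 .05 .073
python3 - <<'E'
from h import *
S=eyes.snapshot("scene")
cv2.imwrite("pics/p3.png",crop(S,210,150,80,60,10))
E
```

```text
t: 11.35
tcp_pos: [0.5706, 0.2025, 0.1942]
tool_rot: [0.72, 0.689, 0.058, -0.053]
force: [0.3, -0.4, 0.6]
finger_gap: 0.75
gripper_force: 0.0
t 11.35 tcp [0.5706 0.2025 0.1942] target [0.5693 0.1254 0.1456] bed now [-0.0881  0.0005  0.086 ] Fbed [-0.3 -0.3  0.7] gap 0.75 0.0
shift cm [-8.38  0.19  3.59] turn [ 0.36 -0.05 -0.8 ]
```

View pics/p3.png

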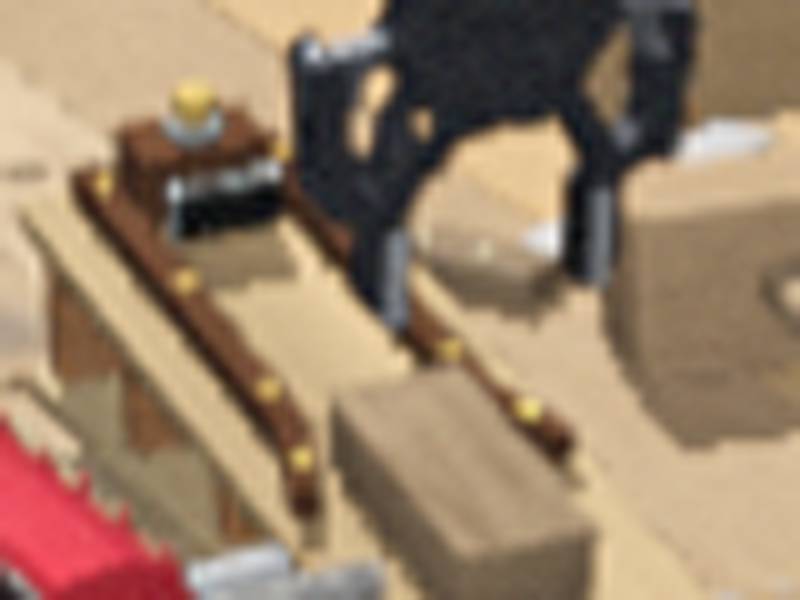

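```bash
python3 - <<'E'
from h import *
v=np.load("bed.npy");M=(R.from_euler('z',v[2])*R.from_euler('y',-np.radians(9))).as_matrix();o=np.r_[v[:2],v[3]]
def onbed(c,uv,h):
    p,d=ray(c,uv);P=o+M[:,2]*h;return M.T@(p+d*((P-p)@M[:,2])/(d@M[:,2])-o)
for a in ((470,553),(593,523),(335,408),(455,365)):print(onbed("scene",(209.6+a[0]/10,149.6+a[1]/10),.03).round(4))
E
python3 -m inch '[{"dx":-2,"dy":0,"dz":0,"wx":0.3,"wy":0,"wz":0},{"dx":-3,"dy":0.1,"dz":0,"wx":0,"wy":0,"wz":0},{"dx":-2.5,"dy":0.1,"dz":0,"wx":0,"wy":0,"wz":0},{"dx":-0.9,"dy":0,"dz":1,"wx":0,"wy":0,"wz":0},{"dx":0,"dy":0,"dz":1.5,"wx":0,"wy":0,"wz":0},{"dx":0,"dy":0,"dz":1,"wx":0,"wy":0,"wz":0},{"dx":0,"dy":0,"dz":0,"wx":0,"wy":0,"wz":0},{"dx":0,"dy":0,"dz":0,"wx":0,"wy":0,"wz":0}]' 0 40
python3 tb.py -.175 0 .011 .073
```

```text
[-0.1417  0.0264  0.03  ]
[-0.1409 -0.0189  0.03  ]
[-0.0456  0.0301  0.03  ]
[-0.0357 -0.0198  0.03  ]
t: 12.4
tcp_pos: [0.5669, 0.1258, 0.1432]
tool_rot: [0.72, 0.69, 0.054, -0.057]
force: [0.2, 0.4, 0.2]
finger_gap: -0.002
gripper_force: 0.0
t 12.4 tcp [0.5669 0.1258 0.1432] target [0.5693 0.1285 0.1066] bed now [-0.172   0.0028  0.0476] Fbed [ 0.4 -0.2  0.1] gap -0.002 0.0
shift cm [-0.3   0.26  3.66] turn [-0.35  0.   -0.77]
```

```bash
python3 -m inch '[{"dx":0,"dy":0.5,"dz":0.8,"wx":-0.2,"wy":0,"wz":0},{"dx":0,"dy":0,"dz":1,"wx":0,"wy":0,"wz":0},{"dx":0,"dy":0,"dz":0.9,"wx":0,"wy":0,"wz":0},{"dx":0,"dy":0,"dz":0.6,"wx":0,"wy":0,"wz":0},{"dx":0,"dy":0,"dz":0.3,"wx":0,"wy":0,"wz":0},{"dx":0,"dy":0,"dz":0,"wx":0,"wy":0,"wz":0}]'
python3 tb.py -.175 0 .011 .073
```

```text
t: 13.15
tcp_pos: [0.5718, 0.1305, 0.1074]
tool_rot: [0.72, 0.689, 0.055, -0.056]
force: [-1.2, -0.2, -0.3]
finger_gap: 0.001
gripper_force: 0.0
t 13.15 tcp [0.5718 0.1305 0.1074] target [0.5693 0.1285 0.1066] bed now [-0.1728 -0.0021  0.0114] Fbed [-0.3  1.2 -0.3] gap 0.001 0.0
shift cm [-0.22 -0.23  0.04] turn [-0.18  0.01 -0.85]
```

```bash
python3 -m inch '[{"dx":0.6,"dy":0,"dz":0,"wx":0,"wy":0,"wz":0},{"dx":0.6,"dy":0,"dz":0,"wx":0,"wy":0,"wz":0},{"dx":0.5,"dy":0,"dz":0,"wx":0,"wy":0,"wz":0},{"dx":0.5,"dy":0,"dz":0,"wx":0,"wy":0,"wz":0},{"dx":0.6,"dy":0,"dz":0,"wx":0,"wy":0,"wz":0},{"dx":0.6,"dy":0,"dz":0,"wx":0,"wy":0,"wz":0},{"dx":0.6,"dy":0,"dz":0,"wx":0,"wy":0,"wz":0}]'
python3 tb.py -.175 0 .011 .073
```

```text
t: 14.02
tcp_pos: [0.576, 0.1677, 0.1141]
tool_rot: [0.72, 0.69, 0.055, -0.052]
force: [1.1, -0.8, -0.0]
finger_gap: 0.002
gripper_force: 0.5
t 14.03 tcp [0.576  0.1677 0.1141] target [0.5693 0.1285 0.1066] bed now [-0.1353 -0.0057  0.0123] Fbed [-0.7 -1.1  0.1] gap 0.002 0.5
shift cm [-4.01 -0.5   0.14] turn [ 0.18  0.27 -0.71]
```

```bash
python3 -m inch '[{"dx":0.5,"dy":-0.1,"dz":0.1,"wx":0,"wy":0,"wz":0},{"dx":0.5,"dy":-0.1,"dz":0,"wx":0,"wy":0,"wz":0},{"dx":0.5,"dy":-0.1,"dz":0,"wx":0,"wy":0,"wz":0},{"dx":0.5,"dy":-0.1,"dz":0,"wx":0,"wy":0,"wz":0},{"dx":0.5,"dy":0,"dz":0,"wx":0,"wy":0,"wz":0},{"dx":0.5,"dy":0,"dz":0,"wx":0,"wy":0,"wz":0},{"dx":0.5,"dy":0,"dz":0,"wx":0,"wy":0,"wz":0},{"dx":0.5,"dy":0,"dz":0,"wx":0,"wy":0,"wz":0},{"dx":0.5,"dy":0,"dz":0,"wx":0,"wy":0,"wz":0},{"dx":0.5,"dy":0,"dz":0,"wx":0,"wy":0,"wz":0}]'
python3 tb.py -.02 0 .011 .073
python3 - <<'E'
from h import *
a=eyes.snapshot("scene");b=eyes.snapshot("top");print(a.shape)
E
```

```text
t: 15.28
tcp_pos: [0.5722, 0.2198, 0.1208]
tool_rot: [0.72, 0.689, 0.055, -0.056]
force: [1.0, -4.8, 1.6]
finger_gap: 0.002
gripper_force: 2.4
t 15.28 tcp [0.5722 0.2198 0.1208] target [0.5739 0.2815 0.1308] bed now [-0.0826 -0.      0.0108] Fbed [-4.4 -1.1  2.4] gap 0.002 2.4
shift cm [ 6.26 -0.11 -0.02] turn [-0.11  0.03 -0.83]
(420, 560, 3)
```

```bash
python3 -m inch '[{"dx":0,"dy":0,"dz":0,"wx":0,"wy":0,"wz":0},{"dx":0,"dy":0,"dz":0,"wx":0,"wy":0,"wz":0}]' | grep force
python3 tb.py -.02 0 .011 .073;python3 -m inch '[{"dx":0.3,"dy":0,"dz":0,"wx":0,"wy":0,"wz":0},{"dx":0.3,"dy":0,"dz":0,"wx":0,"wy":0,"wz":0},{"dx":0,"dy":0,"dz":0,"wx":0,"wy":0,"wz":0}]'|grep force
python3 tb.py -.02 0 .011 .073
```

```text
force: [0.3, 0.2, -0.3]
gripper_force: 0.0
t 15.62 tcp [0.5711 0.2202 0.1203] target [0.5739 0.2815 0.1308] bed now [-0.0822  0.0014  0.0102] Fbed [ 0.1 -0.3 -0.3] gap 0.002 0.0
shift cm [ 6.22  0.01 -0.08] turn [-0.27 -0.03 -0.85]
force: [-0.5, -0.3, 0.7]
gripper_force: 0.0
t 16.0 tcp [0.572  0.226  0.1217] target [0.5739 0.2815 0.1308] bed now [-0.0763  0.0005  0.0106] Fbed [-0.2  0.4  0.8] gap 0.001 0.0
shift cm [ 5.63 -0.06 -0.04] turn [-0.17 -0.01 -0.83]
```

```bash
python3 -m inch '[{"dx":0.3,"dy":0,"dz":0,"wx":0,"wy":0,"wz":0},{"dx":0.3,"dy":0,"dz":0,"wx":0,"wy":0,"wz":0},{"dx":0.3,"dy":0,"dz":0,"wx":0,"wy":0,"wz":0},{"dx":0.3,"dy":0,"dz":0,"wx":0,"wy":0,"wz":0},{"dx":0,"dy":0,"dz":0,"wx":0,"wy":0,"wz":0}]'|grep force
python3 tb.py -.02 0 .011 .073; python3 -m inch '[{"dx":0.3,"dy":0,"dz":0,"wx":0,"wy":0,"wz":0},{"dx":0.3,"dy":0,"dz":0,"wx":0,"wy":0,"wz":0},{"dx":0.2,"dy":0,"dz":0,"wx":0,"wy":0,"wz":0},{"dx":0,"dy":0,"dz":0,"wx":0,"wy":0,"wz":0}]'|grep force
python3 tb.py -.02 0 .011 .073
```

```text
force: [0.2, -0.4, -0.5]
gripper_force: 0.1
t 16.62 tcp [0.5726 0.2379 0.1237] target [0.5739 0.2815 0.1308] bed now [-0.0642  0.0002  0.0108] Fbed [-0.5 -0.2 -0.4] gap -0.002 0.1
shift cm [ 4.43 -0.06 -0.02] turn [-0.17 -0.02 -0.83]
force: [0.1, -1.1, 0.2]
gripper_force: 0.4
t 17.12 tcp [0.573  0.2457 0.1248] target [0.5739 0.2815 0.1308] bed now [-0.0564  0.0001  0.0107] Fbed [-1.1 -0.2  0.4] gap -0.002 0.4
shift cm [ 3.64 -0.07 -0.03] turn [-0.17 -0.01 -0.84]
```

```bash
python3 -m inch '[{"dx":0.3,"dy":0,"dz":0,"wx":0,"wy":0,"wz":0},{"dx":0.3,"dy":0,"dz":0,"wx":0,"wy":0,"wz":0},{"dx":0.2,"dy":0,"dz":0,"wx":0,"wy":0,"wz":0},{"dx":0,"dy":0,"dz":0,"wx":0,"wy":0,"wz":0},{"dx":0,"dy":0,"dz":0,"wx":0,"wy":0,"wz":0}]'|grep force
python3 tb.py -.02 0 .011 .073
```

```text
force: [-1.1, 0.5, 0.4]
gripper_force: 0.1
t 17.75 tcp [0.5728 0.2536 0.1259] target [0.5739 0.2815 0.1308] bed now [-0.0483  0.0006  0.0105] Fbed [0.6 1.1 0.3] gap 0.001 0.1
shift cm [ 2.83 -0.01 -0.05] turn [-0.24 -0.02 -0.85]
```

```bash
python3 -m inch '[{"dx":0.3,"dy":0,"dz":0,"wx":0,"wy":0,"wz":0},{"dx":0.2,"dy":0,"dz":0,"wx":0,"wy":0,"wz":0},{"dx":0,"dy":0,"dz":0,"wx":0,"wy":0,"wz":0},{"dx":0,"dy":0,"dz":0,"wx":0,"wy":0,"wz":0}]'|grep force
python3 tb.py -.02 0 .011 .073
```

```text
force: [-0.3, 0.2, -0.3]
gripper_force: 0.0
t 18.25 tcp [0.5735 0.2585 0.1268] target [0.5739 0.2815 0.1308] bed now [-0.0433 -0.0001  0.0106] Fbed [ 0.2  0.3 -0.3] gap -0.0 0.0
shift cm [ 2.34 -0.07 -0.03] turn [-0.15 -0.02 -0.84]
```

```bash
python3 -m inch '[{"dx":0.3,"dy":0,"dz":0,"wx":0,"wy":0,"wz":0},{"dx":0.3,"dy":0,"dz":0,"wx":0,"wy":0,"wz":0},{"dx":0,"dy":0,"dz":0,"wx":0,"wy":0,"wz":0},{"dx":0,"dy":0,"dz":0,"wx":0,"wy":0,"wz":0}]'|grep force
python3 tb.py -.02 0 .011 .073
```

```text
force: [-0.4, -0.0, 0.5]
gripper_force: 0.0
t 18.75 tcp [0.5739 0.2644 0.1278] target [0.5739 0.2815 0.1308] bed now [-0.0374 -0.0003  0.0107] Fbed [0.  0.4 0.6] gap -0.001 0.0
shift cm [ 1.74 -0.08 -0.03] turn [-0.14 -0.02 -0.84]
```

```bash
python3 -m inch '[{"dx":0.2,"dy":0,"dz":0,"wx":0,"wy":0,"wz":0},{"dx":0.2,"dy":0,"dz":0,"wx":0,"wy":0,"wz":0},{"dx":0,"dy":0,"dz":0,"wx":0,"wy":0,"wz":0},{"dx":0,"dy":0,"dz":0,"wx":0,"wy":0,"wz":0}]'|grep force
python3 tb.py -.02 0 .011 .073
```

```text
force: [-0.5, -0.0, -0.7]
gripper_force: 0.3
t 19.25 tcp [0.574  0.2682 0.1284] target [0.5739 0.2815 0.1308] bed now [-0.0335 -0.0003  0.0107] Fbed [-0.1  0.5 -0.7] gap 0.0 0.3
shift cm [ 1.35 -0.07 -0.03] turn [-0.15 -0.01 -0.84]
```

```bash
python3 -m inch '[{"dx":0.2,"dy":0,"dz":0,"wx":0,"wy":0,"wz":0},{"dx":0.2,"dy":0,"dz":0,"wx":0,"wy":0,"wz":0},{"dx":0.1,"dy":0,"dz":0,"wx":0,"wy":0,"wz":0},{"dx":0,"dy":0,"dz":0,"wx":0,"wy":0,"wz":0},{"dx":0,"dy":0,"dz":0,"wx":0,"wy":0,"wz":0}]'|grep force
python3 tb.py -.02 0 .011 .073
```

```text
force: [0.1, -0.3, 0.1]
gripper_force: 0.4
t 19.88 tcp [0.5743 0.2731 0.1292] target [0.5739 0.2815 0.1308] bed now [-0.0285 -0.0004  0.0107] Fbed [-0.3 -0.1  0.2] gap 0.004 0.4
shift cm [ 0.85 -0.07 -0.03] turn [-0.15 -0.01 -0.84]
```

```bash
python3 -m inch '[{"dx":0.2,"dy":0,"dz":0,"wx":0,"wy":0,"wz":0},{"dx":0.2,"dy":0,"dz":0,"wx":0,"wy":0,"wz":0},{"dx":0,"dy":0,"dz":0,"wx":0,"wy":0,"wz":0},{"dx":0,"dy":0,"dz":0,"wx":0,"wy":0,"wz":0}]'|grep force
python3 tb.py -.02 0 .011 .073
```

```text
force: [-0.3, -0.1, 0.3]
gripper_force: 0.3
t 20.38 tcp [0.5744 0.2772 0.1298] target [0.5739 0.2815 0.1308] bed now [-0.0244 -0.0005  0.0107] Fbed [-0.1  0.2  0.4] gap 0.001 0.3
shift cm [ 0.44 -0.07 -0.03] turn [-0.15 -0.02 -0.84]
```

```bash
python3 -m inch '[{"dx":0.2,"dy":0,"dz":0,"wx":0,"wy":0,"wz":0},{"dx":0.2,"dy":0,"dz":0,"wx":0,"wy":0,"wz":0},{"dx":0,"dy":0,"dz":0,"wx":0,"wy":0,"wz":0},{"dx":0,"dy":0,"dz":0,"wx":0,"wy":0,"wz":0}]'|grep force
python3 tb.py -.02 0 .011 .073
```

```text
force: [-0.4, -0.6, 0.3]
gripper_force: 0.3
t 20.88 tcp [0.5746 0.2811 0.1305] target [0.5739 0.2815 0.1308] bed now [-0.0204 -0.0005  0.0107] Fbed [-0.6  0.4  0.4] gap -0.001 0.3
shift cm [ 0.04 -0.07 -0.03] turn [-0.15 -0.02 -0.84]
```

```bash
python3 -m inch '[{"dx":0.2,"dy":0,"dz":0,"wx":0,"wy":0,"wz":0},{"dx":0.2,"dy":0,"dz":0,"wx":0,"wy":0,"wz":0},{"dx":0,"dy":0,"dz":0,"wx":0,"wy":0,"wz":0},{"dx":0,"dy":0,"dz":0,"wx":0,"wy":0,"wz":0}]'|grep force
python3 tb.py -.02 0 .011 .073
```

```text
force: [0.5, -0.3, 1.3]
gripper_force: 0.3
t 21.38 tcp [0.5748 0.2851 0.1311] target [0.5739 0.2815 0.1308] bed now [-0.0164 -0.0006  0.0107] Fbed [-0.1 -0.5  1.3] gap 0.003 0.3
shift cm [-0.36 -0.07 -0.03] turn [-0.15 -0.02 -0.84]
```

```bash
python3 -m inch '[{"dx":0.2,"dy":0,"dz":0,"wx":0,"wy":0,"wz":0},{"dx":0.2,"dy":0,"dz":0,"wx":0,"wy":0,"wz":0},{"dx":0,"dy":0,"dz":0,"wx":0,"wy":0,"wz":0},{"dx":0,"dy":0,"dz":0,"wx":0,"wy":0,"wz":0}]'|grep force
python3 tb.py -.02 0 .011 .073
```

```text
force: [-0.4, -0.4, 0.4]
gripper_force: 0.2
t 21.88 tcp [0.575  0.289  0.1317] target [0.5739 0.2815 0.1308] bed now [-0.0124 -0.0006  0.0107] Fbed [-0.4  0.3  0.4] gap -0.0 0.2
shift cm [-0.76 -0.07 -0.03] turn [-0.15 -0.02 -0.85]
```

```bash
python3 -m inch '[{"dx":0.2,"dy":0,"dz":0,"wx":0,"wy":0,"wz":0},{"dx":0.2,"dy":0,"dz":0,"wx":0,"wy":0,"wz":0},{"dx":0,"dy":0,"dz":0,"wx":0,"wy":0,"wz":0},{"dx":0,"dy":0,"dz":0,"wx":0,"wy":0,"wz":0}]'|grep force
python3 tb.py -.02 0 .011 .073
```

```text
force: [0.1, -0.5, 0.0]
gripper_force: 0.2
t 22.38 tcp [0.5751 0.293  0.1323] target [0.5739 0.2815 0.1308] bed now [-0.0084 -0.0007  0.0107] Fbed [-0.5 -0.1  0.1] gap -0.001 0.2
shift cm [-1.16 -0.07 -0.03] turn [-0.15 -0.02 -0.84]
```

```bash
cat > line.py <<'E'
from h import *
v=np.load("bed.npy");M=(R.from_euler('z',v[2])*R.from_euler('y',-np.radians(9))).as_matrix();o=np.r_[v[:2],v[3]]
for n in("scene","top"):
    I=cv2.GaussianBlur(eyes.snapshot(n),(3,3),0)
    x=np.arange(.03,.16,.004)
    uv=proj(n,[o+M@[a,.001,.03] for a in x])
    print(n,[(round(float(a)*1000),*cv2.getRectSubPix(I,(1,1),tuple(map(float,p)))[0,0].tolist()) for a,p in zip(x,uv)])
E
python3 line.py
```

```text
scene [(30, 37, 40, 42), (34, 37, 40, 43), (38, 38, 40, 44), (42, 43, 44, 45), (46, 46, 46, 46), (50, 48, 47, 47), (54, 50, 48, 48), (58, 50, 47, 48), (62, 50, 47, 48), (66, 49, 47, 48), (70, 46, 46, 49), (74, 46, 47, 50), (78, 43, 46, 50), (82, 43, 45, 50), (86, 43, 45, 50), (90, 51, 54, 58), (94, 68, 71, 75), (98, 94, 97, 102), (102, 121, 124, 129), (106, 138, 141, 146), (110, 129, 132, 137), (114, 115, 116, 119), (118, 91, 85, 86), (122, 78, 66, 62), (126, 77, 58, 50), (130, 81, 61, 50), (134, 90, 75, 66), (138, 102, 93, 85), (142, 117, 111, 102), (146, 130, 126, 114), (150, 142, 136, 117), (154, 154, 145, 121), (158, 166, 152, 123)]
top [(30, 54, 65, 76), (34, 58, 69, 81), (38, 58, 69, 81), (42, 48, 58, 68), (46, 35, 42, 49), (50, 38, 45, 54), (54, 46, 56, 66), (58, 48, 57, 68), (62, 47, 57, 68), (66, 58, 64, 70), (70, 93, 81, 69), (74, 113, 90, 65), (78, 114, 91, 65), (82, 116, 93, 68), (86, 119, 95, 70), (90, 120, 96, 71), (94, 121, 97, 71), (98, 122, 97, 71), (102, 119, 95, 69), (106, 115, 91, 66), (110, 104, 82, 59), (114, 65, 51, 38), (118, 43, 41, 37), (122, 71, 69, 64), (126, 87, 75, 59), (130, 80, 63, 41), (134, 56, 42, 26), (138, 41, 28, 18), (142, 51, 42, 36), (146, 74, 67, 54), (150, 107, 92, 57), (154, 133, 111, 61), (158, 133, 112, 68)]
```

```bash
python3 - <<'E'
from h import *
v=np.load("bed.npy");M=(R.from_euler('z',v[2])*R.from_euler('y',-np.radians(9))).as_matrix();o=np.r_[v[:2],v[3]]
A=cv2.resize(cv2.imread("pics/top0.png"),(560,420),interpolation=cv2.INTER_AREA)[...,::-1];I=eyes.snapshot("top")
g=lambda I,p:int(cv2.getRectSubPix(I,(1,1),tuple(map(float,p)))[0,0].astype(int).sum())
x=np.arange(.06,.136,.004)
print((x*1000).round().astype(int).tolist())
for y in (-.035,-.02,-.01,.001,.01,.02,.035):
    uv=proj("top",[o+M@[a,y,.03] for a in x]);print(y,"before",[g(A.copy(),p) for p in uv],"\n    now",[g(I,p) for p in uv])
E
```

```text
[60, 64, 68, 72, 76, 80, 84, 88, 92, 96, 100, 104, 108, 112, 116, 120, 124, 128, 132, 136]
-0.035 before [109, 103, 111, 157, 233, 160, 110, 110, 104, 105, 109, 110, 110, 106, 106, 109, 106, 111, 108, 102] 
    now [165, 165, 168, 190, 292, 160, 114, 115, 118, 123, 114, 116, 117, 120, 118, 121, 112, 111, 112, 112]
-0.02 before [231, 271, 272, 272, 272, 289, 295, 258, 243, 262, 269, 266, 250, 222, 160, 189, 217, 205, 182, 95] 
    now [162, 166, 210, 238, 263, 266, 264, 246, 257, 264, 263, 274, 275, 282, 171, 237, 269, 243, 227, 108]
-0.01 before [310, 311, 308, 310, 309, 310, 287, 216, 207, 208, 194, 194, 192, 148, 85, 158, 249, 192, 161, 90] 
    now [159, 166, 199, 250, 250, 256, 262, 259, 259, 262, 267, 272, 276, 239, 68, 186, 311, 216, 209, 109]
0.001 before [286, 282, 283, 285, 285, 284, 240, 182, 173, 174, 172, 177, 172, 147, 69, 129, 206, 176, 139, 66] 
    now [169, 161, 209, 271, 274, 279, 281, 286, 291, 293, 285, 268, 273, 215, 90, 149, 245, 207, 174, 63]
0.01 before [278, 278, 277, 280, 275, 271, 218, 172, 170, 169, 167, 169, 172, 148, 75, 179, 228, 173, 134, 84] 
    now [189, 197, 240, 257, 259, 267, 279, 284, 286, 287, 282, 272, 262, 243, 57, 219, 274, 192, 156, 89]
0.02 before [267, 271, 268, 261, 263, 255, 190, 165, 164, 159, 156, 156, 156, 134, 83, 138, 204, 167, 129, 75] 
    now [198, 227, 259, 265, 274, 276, 280, 291, 286, 290, 302, 290, 278, 240, 78, 164, 256, 178, 154, 82]
0.035 before [106, 106, 108, 139, 226, 163, 108, 99, 94, 94, 95, 96, 100, 99, 97, 92, 91, 91, 94, 96] 
    now [210, 195, 130, 150, 292, 169, 112, 111, 104, 110, 104, 109, 104, 110, 110, 107, 108, 116, 121, 116]
```

```bash
python3 -m inch '[{"dx":0.1,"dy":0,"dz":0,"wx":0,"wy":0,"wz":0},{"dx":0.2,"dy":0,"dz":0,"wx":0,"wy":0,"wz":0},{"dx":0,"dy":0,"dz":0,"wx":0,"wy":0,"wz":0},{"dx":0,"dy":0,"dz":0,"wx":0,"wy":0,"wz":0}]'|grep force
python3 tb.py -.02 0 .011 .073
```

```text
force: [-0.2, -0.7, -0.5]
gripper_force: 0.4
t 23.02 tcp [0.5753 0.2958 0.1328] target [0.5739 0.2815 0.1308] bed now [-0.0055 -0.0007  0.0107] Fbed [-0.8  0.2 -0.4] gap 0.004 0.4
shift cm [-1.45 -0.07 -0.03] turn [-0.15 -0.01 -0.84]
```

```bash
python3 -m inch '[{"dx":0.1,"dy":0,"dz":0,"wx":0,"wy":0,"wz":0},{"dx":0.1,"dy":0,"dz":0,"wx":0,"wy":0,"wz":0},{"dx":0,"dy":0,"dz":0,"wx":0,"wy":0,"wz":0},{"dx":0,"dy":0,"dz":0,"wx":0,"wy":0,"wz":0}]'|grep force
python3 tb.py -.02 0 .011 .073
```

```text
force: [0.7, -3.7, -0.6]
gripper_force: 1.8
t 23.52 tcp [0.5754 0.2973 0.133 ] target [0.5739 0.2815 0.1308] bed now [-0.0041 -0.0008  0.0107] Fbed [-3.7 -0.9 -0. ] gap 0.003 1.8
shift cm [-1.6  -0.07 -0.03] turn [-0.16  0.03 -0.84]
```

```bash
python3 -m inch '[{"dx":0.1,"dy":0,"dz":0,"wx":0,"wy":0,"wz":0},{"dx":0.1,"dy":0,"dz":0,"wx":0,"wy":0,"wz":0},{"dx":0.1,"dy":0,"dz":0,"wx":0,"wy":0,"wz":0},{"dx":0.1,"dy":0,"dz":0,"wx":0,"wy":0,"wz":0},{"dx":0,"dy":0,"dz":0,"wx":0,"wy":0,"wz":0},{"dx":0,"dy":0,"dz":0,"wx":0,"wy":0,"wz":0},{"dx":0,"dy":0,"dz":0,"wx":0,"wy":0,"wz":0},{"dx":0,"dy":0,"dz":0,"wx":0,"wy":0,"wz":0}]'|grep force
python3 tb.py -.02 0 .011 .073
```

```text
force: [0.2, -7.5, 0.4]
gripper_force: 3.9
t 24.52 tcp [0.5756 0.3003 0.1335] target [0.5739 0.2815 0.1308] bed now [-0.0012 -0.0009  0.0107] Fbed [-7.3 -0.5  1.5] gap 0.001 3.9
shift cm [-1.9  -0.08 -0.03] turn [-0.18  0.14 -0.81]
```

```bash
python3 -m inch '[{"dx":0.1,"dy":0,"dz":0,"wx":0,"wy":0,"wz":0},{"dx":0.1,"dy":0,"dz":0,"wx":0,"wy":0,"wz":0},{"dx":0,"dy":0,"dz":0,"wx":0,"wy":0,"wz":0},{"dx":0,"dy":0,"dz":0,"wx":0,"wy":0,"wz":0},{"dx":0,"dy":0,"dz":0,"wx":0,"wy":0,"wz":0}]'|grep force
python3 tb.py -.02 0 .011 .073
python3 -m inch '[{"dx":-0.1,"dy":0,"dz":0,"wx":0,"wy":0,"wz":0},{"dx":-0.1,"dy":0,"dz":0,"wx":0,"wy":0,"wz":0},{"dx":-0.1,"dy":0,"dz":0,"wx":0,"wy":0,"wz":0},{"dx":-0.1,"dy":0,"dz":0,"wx":0,"wy":0,"wz":0},{"dx":-0.1,"dy":0,"dz":0,"wx":0,"wy":0,"wz":0},{"dx":-0.1,"dy":0,"dz":0,"wx":0,"wy":0,"wz":0},{"dx":-0.1,"dy":0,"dz":0,"wx":0,"wy":0,"wz":0},{"dx":-0.1,"dy":0,"dz":0,"wx":0,"wy":0,"wz":0},{"dx":-0.1,"dy":0,"dz":0,"wx":0,"wy":0,"wz":0},{"dx":-0.1,"dy":0,"dz":0,"wx":0,"wy":0,"wz":0}]'|grep force
python3 tb.py -.02 0 .011 .073
python3 -m inch '[{"dx":-0.1,"dy":0,"dz":0,"wx":0,"wy":0,"wz":0},{"dx":-0.2,"dy":0,"dz":0,"wx":0,"wy":0,"wz":0},{"dx":-0.3,"dy":0,"dz":0,"wx":0,"wy":0,"wz":0},{"dx":-0.4,"dy":0,"dz":0,"wx":0,"wy":0,"wz":0},{"dx":-0.5,"dy":0,"dz":0,"wx":0,"wy":0,"wz":0},{"dx":-0.5,"dy":0,"dz":-0.5,"wx":0,"wy":0,"wz":0},{"dx":-0.5,"dy":0,"dz":-2,"wx":0,"wy":0,"wz":0},{"dx":0,"dy":0,"dz":-3,"wx":0,"wy":0,"wz":0},{"dx":0,"dy":0,"dz":-2,"wx":0,"wy":0,"wz":0},{"dx":0,"dy":0,"dz":0,"wx":0,"wy":0,"wz":0}]'|grep force
python3 tb.py -.02 0 .011 .073
```

```text
force: [0.5, -10.8, 0.2]
gripper_force: 5.0
t 25.15 tcp [0.5756 0.3015 0.1337] target [0.5739 0.2815 0.1308] bed now [ 0.     -0.0009  0.0107] Fbed [-10.7  -0.8   1.8] gap -0.003 5.0
shift cm [-2.03 -0.08 -0.03] turn [-0.19  0.21 -0.79]
force: [-0.0, 0.3, -1.0]
gripper_force: 0.0
t 26.4 tcp [0.5751 0.2938 0.1325] target [0.5739 0.2815 0.1308] bed now [-0.0075 -0.0006  0.0107] Fbed [ 0.1  0.  -1.1] gap 0.0 0.0
shift cm [-1.25 -0.07 -0.03] turn [-0.15 -0.01 -0.84]
force: [-0.2, -0.0, -0.6]
gripper_force: 0.0
t 27.65 tcp [0.5753 0.257  0.2057] target [0.5739 0.2815 0.1308] bed now [-0.0323 -0.0024  0.0888] Fbed [-0.1  0.2 -0.5] gap 0.002 0.0
shift cm [ 1.23 -0.26  7.78] turn [ 0.18 -0.07 -0.82]
```

```bash
python3 - <<'E'
from h import *
v=np.load("bed.npy");M=(R.from_euler('z',v[2])*R.from_euler('y',-np.radians(9))).as_matrix();o=np.r_[v[:2],v[3]]
I=eyes.snapshot("top")
g=lambda I,p:int(cv2.getRectSubPix(I,(1,1),tuple(map(float,p)))[0,0].astype(int).sum())
x=np.arange(.08,.136,.003);print((x*1000).round().astype(int).tolist())
for y in (-.015,.001,.015):
    print(y,[g(I,p) for p in proj("top",[o+M@[a,y,.03] for a in x])])
y=np.arange(-.04,.0401,.004);print((y*1000).round().tolist())
for a in (.085,.1,.107):print(a,[g(I,p) for p in proj("top",[o+M@[a,b,.03] for b in y])])
E
```

```text
[80, 83, 86, 89, 92, 95, 98, 101, 104, 107, 110, 113, 116, 119, 122, 125, 128, 131, 134]
-0.015 [258, 258, 263, 262, 259, 265, 269, 272, 278, 284, 289, 280, 232, 138, 252, 319, 203, 200, 152]
0.001 [272, 278, 273, 282, 284, 286, 289, 294, 286, 275, 267, 262, 207, 165, 216, 220, 194, 187, 126]
0.015 [283, 282, 282, 287, 282, 274, 275, 274, 271, 266, 260, 255, 232, 131, 239, 299, 219, 207, 161]
[-40.0, -36.0, -32.0, -28.0, -24.0, -20.0, -16.0, -12.0, -8.0, -4.0, -0.0, 4.0, 8.0, 12.0, 16.0, 20.0, 24.0, 28.0, 32.0, 36.0, 40.0]
0.085 [261, 129, 104, 103, 178, 250, 253, 268, 256, 276, 276, 267, 265, 278, 278, 276, 223, 110, 109, 111, 111]
0.1 [254, 133, 115, 96, 181, 263, 272, 255, 261, 289, 294, 290, 287, 277, 276, 290, 263, 121, 102, 103, 107]
0.107 [244, 124, 118, 97, 203, 280, 284, 271, 274, 284, 277, 290, 288, 271, 271, 294, 271, 149, 115, 108, 110]
```

```bash
python3 -c "
from station import workorder
print(workorder.sign_off())"
```

```text
the job is handed in; nothing more can be done
None
```

The longer offcut is on the ramp against the sprung stop: I laid it down, pushed it up between the rails, pressed it to about 11 N and eased off slowly. I handed the job in at about 28 s; no verdict came back, and the last top-camera readings show it still meeting the pad.

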